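# Turn a controller module over the step of a soldering jig and push it home

## Robot

A 7-joint arm with a two-finger parallel gripper is mounted at the origin on a cart in front of the work surface, level with it; the furniture and walls round the work are solid. World frame = base frame: x ahead of the robot, y to its left, z up, the work surface at z = 0. Lengths are in m, angles in rad, forces in N, time in s.
With the tool pointing down it reaches from about 0.35 to 0.9 m from the base axis. Payload 7.2 kg.
Tool frame: the origin (TCP) lies at the very end of the fingers, on their centre line; the grasp point (between the pads) lies 19 mm behind it (bot.grip_depth is the distance from the TCP to the grasp point, in m); z points along the fingers, y is the line along which they close (so a half turn about z gives the same grasp; the last joint's range is limited). The gripper opens to 88 mm and grips with 3 to 60 N. Pads are 20 mm wide; open, the fingers measure 115 mm over their backs; the gripper's body (75 mm by 178 mm) begins 61 mm behind the grasp point.
Start: joints at [-1.368, 0.411, -0.013, 1.596, 0.006, 1.134, -0.082], TCP at [0.167, 0.602, 0.223] pointing down, gripper open.
Joint ranges: [-2.95, 2.95], [-0.29, 1.99], [-1.47, 1.44], [0.14, 2.54], [-1.03, 4.17], [0.13, 1.85], [-2.86, 2.86]. Speed limits (rad/s): [2.39, 2.39, 3.01, 3.01, 3.14, 3.14, 3.14].

## Interface

Orientations are given as a unit quaternion [x, y, z, w].
In Python, from workcell import sensors, get_image, get_calibration, ticket, nets, bot gives the robot as it stands.
- The arm moves only by the shell command python3 -m pendant 'ROWS' [FORCE]. ROWS is JSON, a list of rows, each an object of numbers: "jaw": the opening, from 0 (shut) to 1 (fully open); "x", "y", "z": the shift along the tool's x, y, z in cm; "ax", "ay", "az": the turn, a rotation vector about the tool's x, y, z in rad. In form: [{"jaw": .., "x": .., "y": .., "z": .., "ax": .., "ay": .., "az": ..}, ...]. A call has 1 to 20 rows; each row shifts and turns the commanded pose from where the row before left it, along the tool's axes as they then stand; what a row does not reach is not made up. A row lasts 1/12 s, in which the tool goes at most 41.7 mm and 7.16 degrees, less where a joint would pass 70% of its speed; a pose out of reach is approached as far as the arm can. A call is refused whole if a number of a shift passes 4.17 or a number of a turn 0.125, either way. A call with a gripper value outside its range is refused whole. The fingers move at their own pace and stop on an object; FORCE is the grip in N (left out, the last holds). Time passes only in rows, so rows that do not move let the fingers close. It gives the time, the measured TCP pose, the force, the opening and the grip force at its end, in the units of the state.
- sensors.get_state(): the state, without advancing time (a new reading comes with each control period).
- get_image(name): name is "side" or "top"; returns the picture (400x640x3 uint8, red, green, blue); there is no depth.
- get_calibration(name): a dict with "fovy" (degrees; the focal length in pixels is half the picture's height over the tangent of half this angle, whatever the lens; pixels are square), "cx", "cy" (the principal point, pixels), "D" ([k1, k2, p1, p2, k3] as OpenCV has them; the pictures are not rectified), "cam_to_world" (4x4, takes a point from camera to world coordinates). Camera axes: x right, y up, looking along -z (the intrinsics and any distortion apply to the point x, -y, -z); pixel columns grow to the right and rows downward; lengths in m; the calibration is good to about 2 mm. A picture is of the moment at which its call begins. get_calibration takes no time and is no camera call.
- ticket.sign_off(): hands the job in; it is judged then, once.
Trained networks look in the newest picture that a camera, given by its name, has taken for a name from the list of things; names that differ only in an ending like _2 or _b are one class to them, and where a whole thing is asked for, a point or a joint stands for the part that bears it (a point fixed in the world has none). Each returns a list of dicts, best first, with "score" (0 to 1); they miss things now and then, are a little off and sometimes report something else, mostly with a low value. They report only what shows in the picture. A call takes as long as a camera call.
- nets.boxes_of(camera, name): "at" ([x, y, z] in m, in world coordinates, good to about 4 mm: the middle of the surface that is visible of it).
- nets.cut_out(camera, name): "pixels" (400x640 bool, what is visible of it).
The state is a dict: "time": time; "joints": joint angles; "joint_velocities": joint speeds; "tau": joint torques, N m; "ee_pos": TCP position; "eef_rot": TCP orientation; "contact_force": force on the tool from outside, world axes, zero at the start; "ft_torque": the same for the moment, N m; "width": opening from 0.0 (shut) to 1.0 (fully open); "gripper_force": force on a finger pad.
Only numpy, scipy, OpenCV 4.12 (cv2) and the standard library are available. Lean on these libraries where they do the work, as an engineer would, in place of code of your own. Each camera call takes 0.05 s, during which the arm holds its last target. There are 200 camera calls.

## Task

Turn the controller module over without picking it up, so that its underside can be soldered: push it with the fingertips against the front face of the dark soldering jig, tip it up on edge there and over the step, so that it lies on its grey cooling plate on the jig's deck with the black socket strips facing up, and then push it back across the deck until its board edge is fully home under the hold-down bar, square against the fence. Only push, gently; never pinch or lift the module, and leave the screwdriver, the tape roll and the pliers where they are.

Things in the scene. Friction and masses are not known exactly. Their poses are not given: they have to be found in the camera images.
- module: controller module, 84 x 60 x 15.5 mm, 70 g, standing on two black socket strips (62 x 5 x 10 mm, along x at y = +-22.5 mm): green board 84 x 60 x 2.5 mm with its underside 10 mm up, and on top of it a grey aluminium cooling plate 83 x 58 x 3 mm. Origin: centre of its foot. z: from strips to plate (up at the start). x: along the 84 mm, at the start towards the jig, within 0.25 rad of the jig's x.
- module_far_edge (a point): middle of the module's 60 mm board edge that faces the jig at the start (x = +42 mm, 11.25 mm above the foot). Pushed against the front face, the module tips up about this edge. The standing module must be pushed some 20 to 30 degrees past upright before it drops onto the deck, where this edge at first overhangs the step by 15 to 35 mm, facing the robot.
- module_near_edge (a point): middle of the other 60 mm board edge (x = -42 mm, 11.25 mm above the foot), the one to push on and raise. Pressed towards the jig with 5 to 10 N it follows rising fingertips by friction; once it is some 25 degrees up it slides freely on the front of fingers that lean back a little. Turned over, it is the edge that goes under the bar, 3 to 5.5 mm above the deck.
- jig: fixed dark soldering jig, 146 mm deep (x), 170 mm wide (y), its flat deck 16.5 mm above the bench behind an upright front face. Origin: middle of the front face's foot; x runs back into the jig, y along the front face. The fence, 150 mm wide, stands 128 mm behind the front face; the light aluminium bar on it reaches 5 mm forward, 9.5 mm above the deck, and is 8 mm thick, with screw heads on top.
- driver: blue screwdriver, 169 x 25 x 30 mm, lying on the bench right of the jig; origin at the centre of its underside, x along it; leave it alone
- tape: roll of amber tape, 60 x 69 x 20 mm, lying flat left of the jig; origin at the centre of its underside; leave it alone
- pliers: red-handled cutting pliers, 126 x 50 x 13 mm, lying left of the module; origin at the centre of the underside, x along them; leave them alone

How it is judged:
On the way, in this order (a step that is already met when the one before it is completed fails the run):
1. the module is tipped up against the front face of the jig (angle between module's own z axis and vertical between 0.7 and 2 rad and x of module_far_edge in the frame of jig between -0.03 and 0.02 m and height (world z) of module_far_edge below 0.03 m), for 0.05 s.
2. the module lies upside down on the jig's deck, not yet under the bar (angle between module's own z axis and vertical above 2.9 rad and x of module_near_edge in the frame of jig between 0.035 and 0.118 m and linear speed of module below 0.1 m/s), for 0.1 s.
At the end, for the whole second after the job is handed in: The module lies upside down on the deck (within 0.1 rad), its leading board edge under the bar within 3.5 mm of the fence, square to the jig within 0.06 rad and wholly under the bar's width (centre within 45 mm of the jig's middle), at rest (angle between module's own z axis and vertical above 3.04 rad and x of module_near_edge in the frame of jig above 0.1245 m and angle between the x axis of module and the x axis of jig, either way round below 0.06 rad and y of module in the frame of jig between -0.045 and 0.045 m and linear speed of module below 0.01 m/s and height (world z) of module_near_edge below 0.026 m); the robot touches nothing.
It fails at once if the module is lifted or carried (its far edge rises over 45 mm) (height (world z) of module_far_edge above 0.045 m).
It fails at once if the module is pinched or pressed hard (over 35 N from the fingers) (contact force between the fingers and module above 35 N).
It fails at once if the screwdriver, the tape roll or the pliers are moved by more than 20 mm (distance of any of driver, tape, pliers from where it was at the start of the episode above 0.02 m).
It also fails if it takes over 67 s, if anything falls off the work surface, if the arm or the gripper's body presses on something with over 40 N, if the wrist force passes 120 N, or if a joint passes its speed limit or range.

## Working session

There is one attempt and no reset: what is moved stays moved. The work goes in short steps, Python scripts to look and compute and a shell command to move; the robot and the scene stay as the last step left them, time stands still between calls to the robot, and variables do not carry over. Pictures are saved under pics/ and viewed, at most 10 in all, crops included, and the job is handed in when it is done.

```bash
ls; mkdir -p pics
cat > h.py <<'E'
import numpy as np, cv2
from workcell import sensors, get_image, get_calibration, ticket, nets, bot
from scipy.spatial.transform import Rotation as R
def save(cam,fn):
    im=get_image(cam); cv2.imwrite(fn,im[:,:,::-1]); return im
def cal(cam):
    c=get_calibration(cam); f=200/np.tan(np.radians(c['fovy'])/2)
    K=np.array([[f,0,c['cx']],[0,f,c['cy']],[0,0,1]]); return K,np.array(c['D'],float),np.array(c['cam_to_world'])
def px2w(cam,uv,z):
    K,D,T=cal(cam); p=cv2.undistortPoints(np.array(uv,float).reshape(-1,1,2),K,D).reshape(-1,2)
    d=np.c_[p[:,0],-p[:,1],-np.ones(len(p))]@T[:3,:3].T; o=T[:3,3]
    return o+d*((z-o[2])/d[:,2])[:,None]
def w2px(cam,P):
    K,D,T=cal(cam); P=np.atleast_2d(P); q=(P-T[:3,3])@T[:3,:3]; q=q*[1,-1,-1]
    return cv2.projectPoints(q,np.zeros(3),np.zeros(3),K,D)[0].reshape(-1,2)
E
python3 - <<'E'
from h import *
np.set_printoptions(precision=4,suppress=True)
for c in ['top','side']:
    save(c,f'pics/{c}0.png'); print(c,cal(c)[2])
    for n in ['module','jig','driver','tape','pliers']:
        print(n,[(np.round(d['at'],3),round(d['score'],2)) for d in nets.boxes_of(c,n)[:2]])
s=sensors.get_state(); print(s); print(R.from_quat(s['eef_rot']).as_matrix())
E
```

```text
pics
top [[ 0.1932  0.9485 -0.2512  0.2845]
 [-0.9812  0.1879 -0.045   0.1069]
 [ 0.0046  0.2552  0.9669  0.9985]
 [ 0.      0.      0.      1.    ]]
module [(array([0.49 , 0.115, 0.016]), 0.92)]
jig [(array([0.489, 0.113, 0.015]), 0.75), (array([0.635, 0.094, 0.019]), 0.61)]
driver [(array([ 0.535, -0.036,  0.019]), 0.67)]
tape [(array([0.646, 0.232, 0.016]), 0.76)]
pliers [(array([0.514, 0.258, 0.008]), 0.86)]
side [[-0.9996  0.0243  0.0116  0.5662]
 [-0.0018 -0.4915  0.8709  0.8918]
 [ 0.0269  0.8706  0.4913  0.4673]
 [ 0.      0.      0.      1.    ]]
module [(array([0.493, 0.129, 0.015]), 0.83)]
jig [(array([0.647, 0.12 , 0.015]), 0.58)]
driver [(array([ 0.54 , -0.032,  0.013]), 0.76)]
tape [(array([0.653, 0.241, 0.021]), 0.74)]
pliers [(array([0.512, 0.264, 0.01 ]), 0.87)]
{'time': 0.6, 'joints': array([-1.3682,  0.4111, -0.0127,  1.5962,  0.0056,  1.1343, -0.0822]), 'joint_velocities': array([-0.0019,  0.0009, -0.0005, -0.0009,  0.0005,  0.0004, -0.0004]), 'tau': array([ -0.0008, -58.7421,   0.6407, -29.1266,  -0.0537,   0.0104,
         0.    ]), 'ee_pos': array([0.1672, 0.6022, 0.2227]), 'eef_rot': array([ 0.135 ,  0.9908,  0.    , -0.    ]), 'contact_force': array([-0.6596,  0.6196, -0.2447]), 'ft_torque': array([-0.0168,  0.0093,  0.0132]), 'gripper_force': 0.0, 'width': 0.997914424599283}
[[-0.9636  0.2675  0.    ]
 [ 0.2675  0.9636  0.    ]
 [ 0.      0.     -1.    ]]
```

View pics/top0.png

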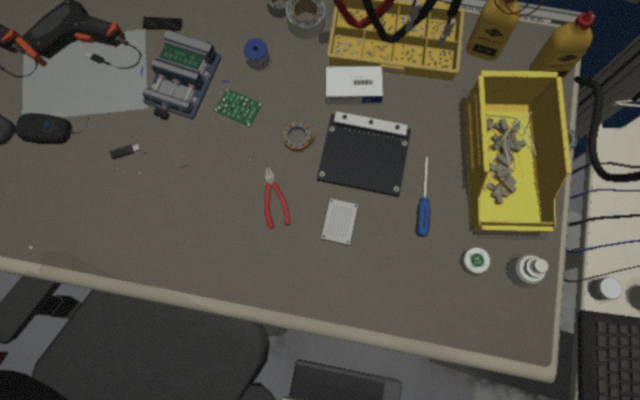

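View pics/side0.png

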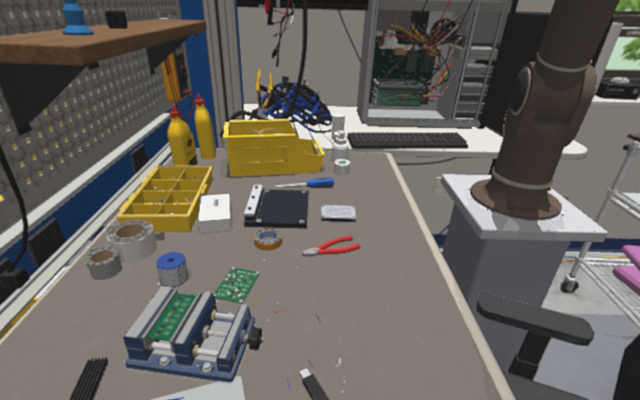

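The top view shows the module near px (340,221), the dark jig around (363,157) with its bar at the far end, the pliers left at (276,200) and the driver right at (425,200).

```bash
cat > pose.py <<'E'
from h import *
np.set_printoptions(precision=4,suppress=True)
im=get_image('top')
m=nets.cut_out('top','module')[0]['pixels']
def rect(mask,z):
    c=max(cv2.findContours(mask.astype(np.uint8),cv2.RETR_EXTERNAL,cv2.CHAIN_APPROX_NONE)[0],key=cv2.contourArea).reshape(-1,2)
    p=px2w('top',c,z)[:,:2]; r=cv2.minAreaRect((p*1000).astype(np.float32)); return r,cv2.boxPoints(r)/1000
print('module',*rect(m,0.014))
j=nets.cut_out('top','jig'); print([ (d['score'],d['pixels'].sum(), np.argwhere(d['pixels']).mean(0)) for d in j])
g=im.max(2); box=np.zeros(g.shape,bool); box[110:205,310:420]=1
dk=cv2.morphologyEx(((g<60)&box).astype(np.uint8),cv2.MORPH_CLOSE,np.ones((5,5)))
print('dark',dk.sum(),*rect(dk,0.0165))
a=(im.min(2)>110)&box; a[140:]=0
r=rect(a,0.034); print('bar',*r)
cv2.imwrite('pics/crop0.png',cv2.resize(im[105:250,260:440,::-1],None,fx=4,fy=4,interpolation=cv2.INTER_CUBIC))
E
python3 pose.py
```

```text
module ((490.26837158203125, 117.80726623535156), (86.33472442626953, 63.48958206176758), 0.15377682447433472) [[0.447  0.1494]
 [0.4472 0.0859]
 [0.5335 0.0862]
 [0.5334 0.1497]]
[(0.86, np.int64(5914), array([153.5771, 364.2496]))]
dark 4920 ((637.0447998046875, 93.82828521728516), (168.2247314453125, 147.7367706298828), 89.65543365478516) [[0.5627 0.0102]
 [0.7104 0.0093]
 [0.7114 0.1775]
 [0.5637 0.1784]]
bar ((701.7822875976562, 93.2427978515625), (150.16851806640625, 23.77273178100586), 89.48748779296875) [[0.6892 0.0183]
 [0.713  0.0181]
 [0.7143 0.1682]
 [0.6906 0.1684]]
```

View pics/crop0.png

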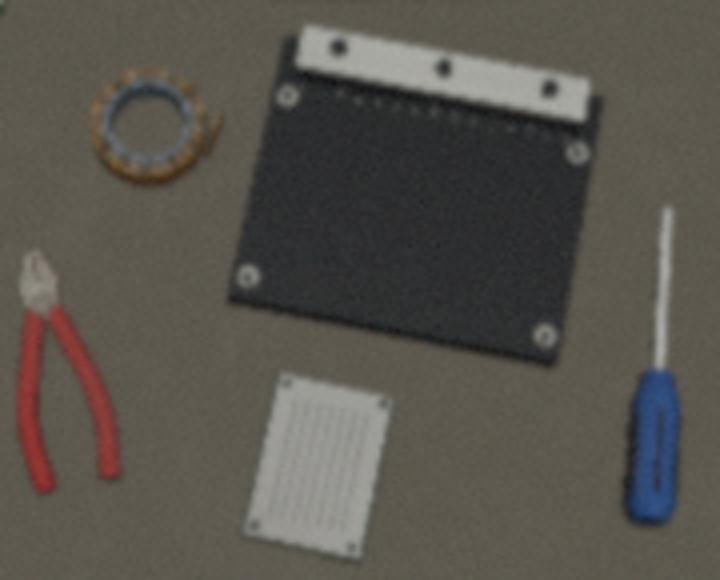

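The crop confirms that the module and jig are both nearly square to the world. The jig's front face is at x≈0.564, and the module is centred near (0.490, 0.118). Next I square the tool's yaw and move behind the module.

```bash
python3 -m pendant '[{"jaw":0.3,"az":-0.09},{"jaw":0.3,"az":-0.09},{"jaw":0.3,"az":-0.09},{"jaw":0.3,"x":-1.5,"y":-3.2},{"jaw":0.3,"x":-1.5,"y":-3.2},{"jaw":0.3,"x":-1.5,"y":-3.2},{"jaw":0.3,"x":-1.5,"y":-3.2},{"jaw":0.3,"x":-1.5,"y":-3.2},{"jaw":0.3,"x":-1.5,"y":-3.2},{"jaw":0.3,"x":-1.5,"y":-3.2},{"jaw":0.3,"x":-1.5,"y":-3.2},{"jaw":0.3,"x":-1.5,"y":-3.2},{"jaw":0.3,"x":-1.5,"y":-3.2},{"jaw":0.3,"x":-1.5,"y":-3.2},{"jaw":0.3,"x":-1.5,"y":-3.2},{"jaw":0.3,"x":-1.5,"y":-3.2},{"jaw":0.3,"x":-1.5,"y":-3.2},{"jaw":0.3,"x":-1.5,"y":-3.2},{"jaw":0.3},{"jaw":0.3}]' 5
```

```text
validation failed for argument at $[0]...
```

```bash
python3 -m pendant '[{"jaw":0.3,"x":0,"y":0,"z":0,"ax":0,"ay":0,"az":-0.09},{"jaw":0.3,"x":0,"y":0,"z":0,"ax":0,"ay":0,"az":-0.09},{"jaw":0.3,"x":0,"y":0,"z":0,"ax":0,"ay":0,"az":-0.09}]' 5
```

```text
time: 1.0
ee_pos: [0.1671, 0.6023, 0.2227]
eef_rot: [-0.002, 1.0, 0.0, 0.0]
contact_force: [0.5, 0.1, 0.2]
width: 0.812
gripper_force: 0.0
```

All keys are required in each row.

```bash
python3 -m pendant '[{"jaw":0.3,"x":-1.5,"y":-3.2,"z":0,"ax":0,"ay":0,"az":0},{"jaw":0.3,"x":-1.5,"y":-3.2,"z":0,"ax":0,"ay":0,"az":0},{"jaw":0.3,"x":-1.5,"y":-3.2,"z":0,"ax":0,"ay":0,"az":0},{"jaw":0.3,"x":-1.5,"y":-3.2,"z":0,"ax":0,"ay":0,"az":0},{"jaw":0.3,"x":-1.5,"y":-3.2,"z":0,"ax":0,"ay":0,"az":0},{"jaw":0.3,"x":-1.5,"y":-3.2,"z":0,"ax":0,"ay":0,"az":0},{"jaw":0.3,"x":-1.5,"y":-3.2,"z":0,"ax":0,"ay":0,"az":0},{"jaw":0.3,"x":-1.5,"y":-3.2,"z":0,"ax":0,"ay":0,"az":0},{"jaw":0.3,"x":-1.5,"y":-3.2,"z":0,"ax":0,"ay":0,"az":0},{"jaw":0.3,"x":-1.5,"y":-3.2,"z":0,"ax":0,"ay":0,"az":0},{"jaw":0.3,"x":-1.5,"y":-3.2,"z":0,"ax":0,"ay":0,"az":0},{"jaw":0.3,"x":-1.5,"y":-3.2,"z":0,"ax":0,"ay":0,"az":0},{"jaw":0.3,"x":-1.5,"y":-3.2,"z":0,"ax":0,"ay":0,"az":0},{"jaw":0.3,"x":-1.5,"y":-3.2,"z":0,"ax":0,"ay":0,"az":0},{"jaw":0.3,"x":-1.5,"y":-3.2,"z":0,"ax":0,"ay":0,"az":0},{"jaw":0.3,"x":0,"y":0,"z":0,"ax":0,"ay":0,"az":0},{"jaw":0.3,"x":0,"y":0,"z":0,"ax":0,"ay":0,"az":0}]'; python3 -c "
from h import *
s=sensors.get_state();print(s['joints'],s['contact_force'])"
```

```text
time: 2.42
ee_pos: [0.3924, 0.1207, 0.2229]
eef_rot: [0.002, 1.0, 0.0, 0.0]
contact_force: [0.1, -0.8, 0.4]
width: 0.298
gripper_force: 0.0
[-0.69570801  0.02567849  0.28769096  2.09365068 -0.00880749  1.02261294
  1.16237743] [ 0.06118391 -0.75746197  0.41087371]
```

```bash
python3 -m pendant '[{"jaw":0.3,"x":0,"y":-0.3,"z":2.0,"ax":0,"ay":0,"az":0},{"jaw":0.3,"x":0,"y":0,"z":2.5,"ax":0,"ay":0,"az":0},{"jaw":0.3,"x":0,"y":0,"z":2.5,"ax":0,"ay":0,"az":0},{"jaw":0.3,"x":0,"y":0,"z":2.5,"ax":0,"ay":0,"az":0},{"jaw":0.3,"x":0,"y":0,"z":2.5,"ax":0,"ay":0,"az":0},{"jaw":0.3,"x":0,"y":0,"z":2.5,"ax":0,"ay":0,"az":0},{"jaw":0.3,"x":0,"y":0,"z":2.5,"ax":0,"ay":0,"az":0},{"jaw":0.3,"x":0,"y":0,"z":2.0,"ax":0,"ay":0,"az":0},{"jaw":0.3,"x":0,"y":0,"z":1.3,"ax":0,"ay":0,"az":0},{"jaw":0.3,"x":0,"y":0,"z":0,"ax":0,"ay":-0.1,"az":0},{"jaw":0.3,"x":0,"y":0,"z":0,"ax":0,"ay":-0.1,"az":0},{"jaw":0.3,"x":0,"y":0,"z":0,"ax":0,"ay":0,"az":0},{"jaw":0.3,"x":0,"y":0,"z":0,"ax":0,"ay":0,"az":0}]'; python3 -c "
from h import *
s=sensors.get_state();print(s['joints'],s['contact_force'],R.from_quat(s['eef_rot']).as_matrix().round(3))"
```

```text
time: 3.5
ee_pos: [0.3898, 0.1208, 0.0193]
eef_rot: [-0.002, 0.995, -0.0, 0.098]
contact_force: [-0.4, -0.5, -0.3]
width: 0.304
gripper_force: 0.0
[-0.79289277  0.33296767  0.3398043   2.45323747 -0.09669289  0.19883525
  1.18809611] [-0.40985514 -0.46241363 -0.25021708] [[-0.981 -0.004  0.195]
 [-0.004  1.     0.   ]
 [-0.195 -0.001 -0.981]]
```

```bash
python3 -m pendant '[{"jaw":0.3,"x":-0.9,"y":-0.3,"z":0.62,"ax":0,"ay":0,"az":0},{"jaw":0.3,"x":-0.9,"y":0,"z":0.62,"ax":0,"ay":0,"az":0},{"jaw":0.3,"x":-0.9,"y":0,"z":0.62,"ax":0,"ay":0,"az":0},{"jaw":0.3,"x":0,"y":0,"z":0,"ax":0,"ay":0,"az":0},{"jaw":0.3,"x":-0.3,"y":0,"z":0.06,"ax":0,"ay":0,"az":0},{"jaw":0.3,"x":-0.3,"y":0,"z":0.06,"ax":0,"ay":0,"az":0},{"jaw":0.3,"x":-0.3,"y":0,"z":0.06,"ax":0,"ay":0,"az":0},{"jaw":0.3,"x":-0.3,"y":0,"z":0.06,"ax":0,"ay":0,"az":0},{"jaw":0.3,"x":-0.3,"y":0,"z":0.06,"ax":0,"ay":0,"az":0},{"jaw":0.3,"x":-0.3,"y":0,"z":0.06,"ax":0,"ay":0,"az":0},{"jaw":0.3,"x":-0.3,"y":0,"z":0.06,"ax":0,"ay":0,"az":0},{"jaw":0.3,"x":-0.3,"y":0,"z":0.06,"ax":0,"ay":0,"az":0},{"jaw":0.3,"x":0,"y":0,"z":0,"ax":0,"ay":0,"az":0}]'; python3 pose.py
```

```text
time: 4.58
ee_pos: [0.4471, 0.1161, 0.0069]
eef_rot: [0.0, 0.995, 0.0, 0.1]
contact_force: [0.9, -0.1, 0.0]
width: 0.3
gripper_force: 0.0
module ((515.7880249023438, 118.93760681152344), (52.14384078979492, 59.01004409790039), 0.13721662759780884) [[0.4896 0.1484]
 [0.4898 0.0894]
 [0.5419 0.0895]
 [0.5418 0.1485]]
[(0.68, np.int64(5882), array([153.5418, 364.0304]))]
dark 4832 ((636.5999755859375, 93.88452911376953), (167.75875854492188, 145.5444793701172), 89.19662475585938) [[0.5627 0.011 ]
 [0.7082 0.009 ]
 [0.7105 0.1767]
 [0.565  0.1788]]
bar ((701.7349243164062, 93.39263916015625), (150.7765655517578, 24.28974723815918), 89.3863754272461) [[0.6888 0.0181]
 [0.7131 0.0179]
 [0.7147 0.1686]
 [0.6904 0.1689]]
```

```bash
python3 -m pendant '[{"jaw":0.3,"x":-0.3,"y":0,"z":0.06,"ax":0,"ay":0,"az":0},{"jaw":0.3,"x":-0.3,"y":0,"z":0.06,"ax":0,"ay":0,"az":0},{"jaw":0.3,"x":-0.3,"y":0,"z":0.06,"ax":0,"ay":0,"az":0},{"jaw":0.3,"x":-0.3,"y":0,"z":0.06,"ax":0,"ay":0,"az":0},{"jaw":0.3,"x":-0.3,"y":0,"z":0.06,"ax":0,"ay":0,"az":0},{"jaw":0.3,"x":-0.2,"y":0,"z":0.04,"ax":0,"ay":0,"az":0},{"jaw":0.3,"x":-0.1,"y":0,"z":0.02,"ax":0,"ay":0,"az":0},{"jaw":0.3,"x":-0.1,"y":0,"z":0.02,"ax":0,"ay":0,"az":0},{"jaw":0.3,"x":0,"y":0,"z":0,"ax":0,"ay":0,"az":0}]'
```

```text
time: 5.48
ee_pos: [0.466, 0.116, 0.0069]
eef_rot: [0.0, 0.995, -0.0, 0.1]
contact_force: [-0.3, -0.6, -0.5]
width: 0.298
gripper_force: 0.0
```

```bash
python3 -m pendant '[{"jaw":0.3,"x":-0.1,"y":0,"z":0.02,"ax":0,"ay":0,"az":0},{"jaw":0.3,"x":-0.1,"y":0,"z":0.02,"ax":0,"ay":0,"az":0},{"jaw":0.3,"x":0,"y":0,"z":0,"ax":0,"ay":0,"az":0}]'
```

```text
time: 5.73
ee_pos: [0.468, 0.116, 0.0069]
eef_rot: [0.0, 0.995, 0.0, 0.1]
contact_force: [-0.2, -0.9, 0.1]
width: 0.298
gripper_force: 0.1
```

```bash
for i in 1; do python3 -m pendant '[{"jaw":0.3,"x":-0.1,"y":0,"z":0.02,"ax":0,"ay":0,"az":0},{"jaw":0.3,"x":0,"y":0,"z":0,"ax":0,"ay":0,"az":0}]'; done; python3 -m pendant '[{"jaw":0.3,"x":-0.1,"y":0,"z":0.02,"ax":0,"ay":0,"az":0},{"jaw":0.3,"x":0,"y":0,"z":0,"ax":0,"ay":0,"az":0}]'; python3 -m pendant '[{"jaw":0.3,"x":-0.05,"y":0,"z":0.01,"ax":0,"ay":0,"az":0},{"jaw":0.3,"x":0,"y":0,"z":0,"ax":0,"ay":0,"az":0}]'
```

```text
time: 5.9
ee_pos: [0.4691, 0.116, 0.007]
eef_rot: [0.0, 0.995, 0.0, 0.1]
contact_force: [-0.9, -0.1, -0.5]
width: 0.301
gripper_force: 0.1
time: 6.07
ee_pos: [0.4701, 0.116, 0.0069]
eef_rot: [0.0, 0.995, 0.0, 0.1]
contact_force: [0.2, -0.1, -0.4]
width: 0.301
gripper_force: 0.1
time: 6.23
ee_pos: [0.4705, 0.116, 0.0069]
eef_rot: [0.0, 0.995, -0.0, 0.1]
contact_force: [0.1, 0.8, -0.3]
width: 0.302
gripper_force: 0.1
```

```bash
python3 -m pendant '[{"jaw":0.3,"x":-0.1,"y":0,"z":0.02,"ax":0,"ay":0,"az":0},{"jaw":0.3,"x":0,"y":0,"z":0,"ax":0,"ay":0,"az":0}]';python3 -m pendant '[{"jaw":0.3,"x":-0.1,"y":0,"z":0.02,"ax":0,"ay":0,"az":0},{"jaw":0.3,"x":0,"y":0,"z":0,"ax":0,"ay":0,"az":0}]'
python3 - <<'E'
from h import *
for c in ['side','top']:
    im=get_image(c); u,v=w2px(c,[0.53,0.116,0.01])[0].astype(int); print(c,u,v)
    cv2.imwrite(f'pics/c1{c}.png',cv2.resize(im[v-45:v+45,u-65:u+65,::-1],None,fx=6,fy=6,interpolation=cv2.INTER_CUBIC))
E
```

```text
time: 6.4
ee_pos: [0.4716, 0.116, 0.0069]
eef_rot: [0.0, 0.995, -0.0, 0.1]
contact_force: [0.1, -0.1, -0.4]
width: 0.3
gripper_force: 0.1
time: 6.57
ee_pos: [0.4727, 0.116, 0.0069]
eef_rot: [0.0, 0.995, -0.0, 0.1]
contact_force: [0.4, -0.4, -0.4]
width: 0.301
gripper_force: 0.1
side 323 212
top 343 202
```

View pics/c1side.png

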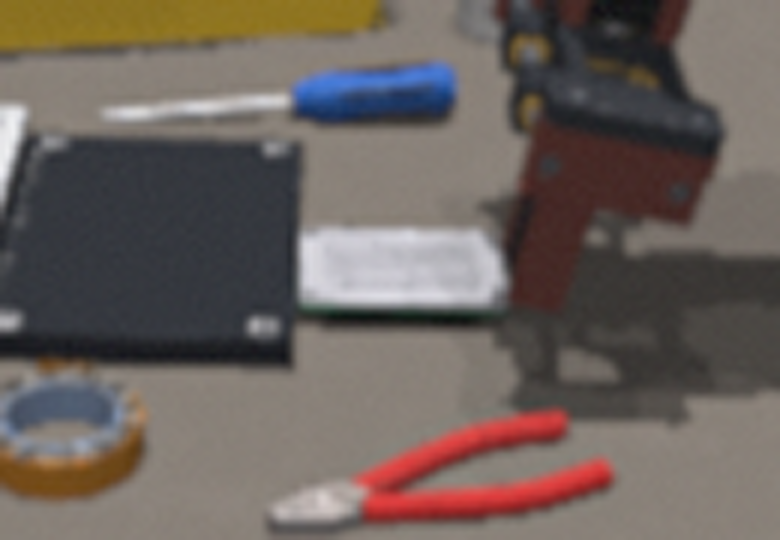

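The side crop shows the module's far edge almost touching the jig face (px ~298) and the fingers behind its near edge (~510). I keep closing the gap.

```bash
python3 -m pendant '[{"jaw":0.3,"x":-0.1,"y":0,"z":0.02,"ax":0,"ay":0,"az":0},{"jaw":0.3,"x":0,"y":0,"z":0,"ax":0,"ay":0,"az":0}]'|grep -E "pos|cont";python3 -m pendant '[{"jaw":0.3,"x":-0.1,"y":0,"z":0.02,"ax":0,"ay":0,"az":0},{"jaw":0.3,"x":0,"y":0,"z":0,"ax":0,"ay":0,"az":0}]'|grep -E "pos|cont"
```

```text
ee_pos: [0.4733, 0.116, 0.0068]
contact_force: [-0.7, -0.8, 0.7]
ee_pos: [0.4735, 0.1159, 0.0066]
contact_force: [-3.9, 0.9, 1.6]
```

```bash
python3 -m pendant '[{"jaw":0.3,"x":-0.1,"y":0,"z":0.02,"ax":0,"ay":0,"az":0},{"jaw":0.3,"x":0,"y":0,"z":0,"ax":0,"ay":0,"az":0}]'|grep -E "pos|cont"
```

```text
ee_pos: [0.4736, 0.1158, 0.0063]
contact_force: [-6.3, 1.0, 3.1]
```

Contact: about 2.5 N per mm. I press slightly more, then start to rise along the arc.

```bash
python3 -m pendant '[{"jaw":0.3,"x":-0.08,"y":0,"z":0.02,"ax":0,"ay":0,"az":0},{"jaw":0.3,"x":-0.07,"y":0,"z":-0.29,"ax":0,"ay":0,"az":0},{"jaw":0.3,"x":-0.08,"y":0,"z":-0.29,"ax":0,"ay":0,"az":0},{"jaw":0.3,"x":-0.09,"y":0,"z":-0.29,"ax":0,"ay":0,"az":0},{"jaw":0.3,"x":-0.1,"y":0,"z":-0.29,"ax":0,"ay":0,"az":0},{"jaw":0.3,"x":0,"y":0,"z":0,"ax":0,"ay":0,"az":0}]'
python3 - <<'E'
from h import *
c='side';im=get_image(c); u,v=323,212
cv2.imwrite(f'pics/c2.png',cv2.resize(im[v-45:v+45,u-65:u+65,::-1],None,fx=6,fy=6,interpolation=cv2.INTER_CUBIC))
E
```

```text
time: 7.67
ee_pos: [0.4745, 0.1158, 0.0182]
eef_rot: [-0.0, 0.995, -0.001, 0.097]
contact_force: [-8.3, 1.8, 1.1]
width: 0.297
gripper_force: 4.0
```

View pics/c2.png

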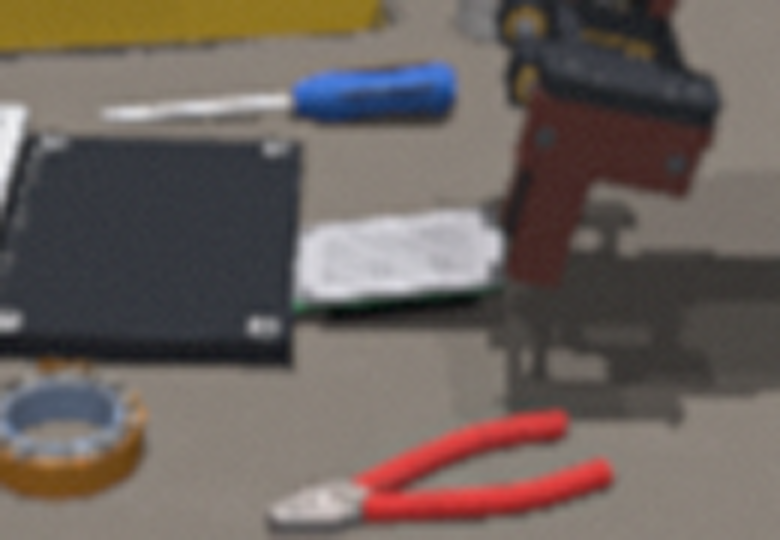

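The near edge (px ~500,215) is up about 8°, and the far edge is still at the jig face. I continue the arc.

```bash
python3 -m pendant '[{"jaw":0.3,"x":-0.11,"y":0,"z":-0.28,"ax":0,"ay":0,"az":0},{"jaw":0.3,"x":-0.12,"y":0,"z":-0.28,"ax":0,"ay":0,"az":0},{"jaw":0.3,"x":-0.13,"y":0,"z":-0.28,"ax":0,"ay":0,"az":0},{"jaw":0.3,"x":-0.14,"y":0,"z":-0.28,"ax":0,"ay":0,"az":0}]'|grep -E "pos|cont";python3 -m pendant '[{"jaw":0.3,"x":-0.15,"y":0,"z":-0.28,"ax":0,"ay":0,"az":0},{"jaw":0.3,"x":-0.17,"y":0,"z":-0.27,"ax":0,"ay":0,"az":0},{"jaw":0.3,"x":-0.18,"y":0,"z":-0.27,"ax":0,"ay":0,"az":0},{"jaw":0.3,"x":-0.19,"y":0,"z":-0.27,"ax":0,"ay":0,"az":0}]'|grep -E "pos|cont"
```

```text
ee_pos: [0.4766, 0.1157, 0.0297]
contact_force: [-9.3, 1.5, 2.5]
ee_pos: [0.4806, 0.1157, 0.0417]
contact_force: [-13.4, 1.1, 4.7]
```

```bash
python3 -m pendant '[{"jaw":0.3,"x":-0.11,"y":0,"z":-0.24,"ax":0,"ay":0,"az":0},{"jaw":0.3,"x":-0.27,"y":0,"z":-0.2,"ax":0,"ay":0,"az":0},{"jaw":0.3,"x":-0.29,"y":0,"z":-0.2,"ax":0,"ay":0,"az":0}]'|grep -E "pos|cont";python3 -m pendant '[{"jaw":0.3,"x":-0.29,"y":0,"z":-0.18,"ax":0,"ay":0,"az":0},{"jaw":0.3,"x":-0.31,"y":0,"z":-0.17,"ax":0,"ay":0,"az":0},{"jaw":0.3,"x":-0.32,"y":0,"z":-0.16,"ax":0,"ay":0,"az":0}]'|grep -E "pos|cont"
python3 - <<'E'
from h import *
c='side';im=get_image(c); u,v=323,205
cv2.imwrite(f'pics/c3.png',cv2.resize(im[v-45:v+45,u-65:u+65,::-1],None,fx=6,fy=6,interpolation=cv2.INTER_CUBIC))
E
```

```text
ee_pos: [0.4843, 0.1155, 0.0488]
contact_force: [-20.6, 1.6, 10.3]
ee_pos: [0.496, 0.1158, 0.057]
contact_force: [-12.2, 0.8, 11.8]
```

View pics/c3.png

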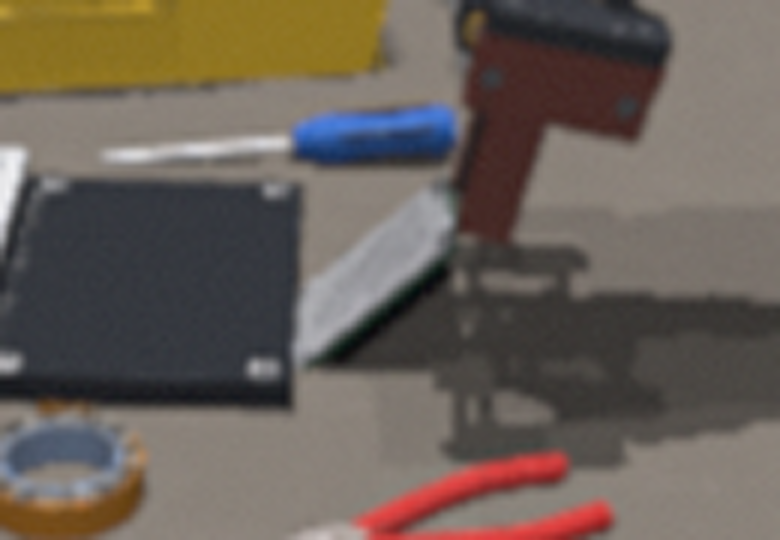

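The module is at about 42°, with its near edge at px (450,190) on the finger front and its far edge at the jig foot (305,360). I continue with less bias.

```bash
python3 -m pendant '[{"jaw":0.3,"x":-0.18,"y":0,"z":-0.17,"ax":0,"ay":0,"az":0},{"jaw":0.3,"x":-0.34,"y":0,"z":-0.12,"ax":0,"ay":0,"az":0},{"jaw":0.3,"x":-0.35,"y":0,"z":-0.1,"ax":0,"ay":0,"az":0}]'|grep -E "pos|cont";python3 -m pendant '[{"jaw":0.3,"x":-0.36,"y":0,"z":-0.09,"ax":0,"ay":0,"az":0},{"jaw":0.3,"x":-0.37,"y":0,"z":-0.08,"ax":0,"ay":0,"az":0},{"jaw":0.3,"x":-0.37,"y":0,"z":-0.07,"ax":0,"ay":0,"az":0}]'|grep -E "pos|cont"
```

```text
ee_pos: [0.5058, 0.116, 0.0632]
contact_force: [0.3, 0.2, -0.1]
ee_pos: [0.517, 0.116, 0.0678]
contact_force: [-0.8, 0.1, -0.6]
```

```bash
python3 -m pendant '[{"jaw":0.3,"x":-0.4,"y":0,"z":0,"ax":0,"ay":0,"az":0},{"jaw":0.3,"x":-0.4,"y":0,"z":0,"ax":0,"ay":0,"az":0},{"jaw":0.3,"x":-0.4,"y":0,"z":0,"ax":0,"ay":0,"az":0},{"jaw":0.3,"x":-0.4,"y":0,"z":0,"ax":0,"ay":0,"az":0}]'|grep -E "pos|cont";python3 -m pendant '[{"jaw":0.3,"x":-0.4,"y":0,"z":0.05,"ax":0,"ay":0,"az":0},{"jaw":0.3,"x":-0.4,"y":0,"z":0.05,"ax":0,"ay":0,"az":0},{"jaw":0.3,"x":-0.3,"y":0,"z":0.05,"ax":0,"ay":0,"az":0}]'|grep -E "pos|cont"
python3 - <<'E'
from h import *
c='side';im=get_image(c); u,v=323,205
cv2.imwrite(f'pics/c4.png',cv2.resize(im[v-45:v+45,u-65:u+65,::-1],None,fx=6,fy=6,interpolation=cv2.INTER_CUBIC))
E
```

```text
ee_pos: [0.5321, 0.1159, 0.0706]
contact_force: [0.5, 0.1, 0.7]
ee_pos: [0.5433, 0.1159, 0.0714]
contact_force: [-0.3, -0.6, -0.2]
```

View pics/c4.png

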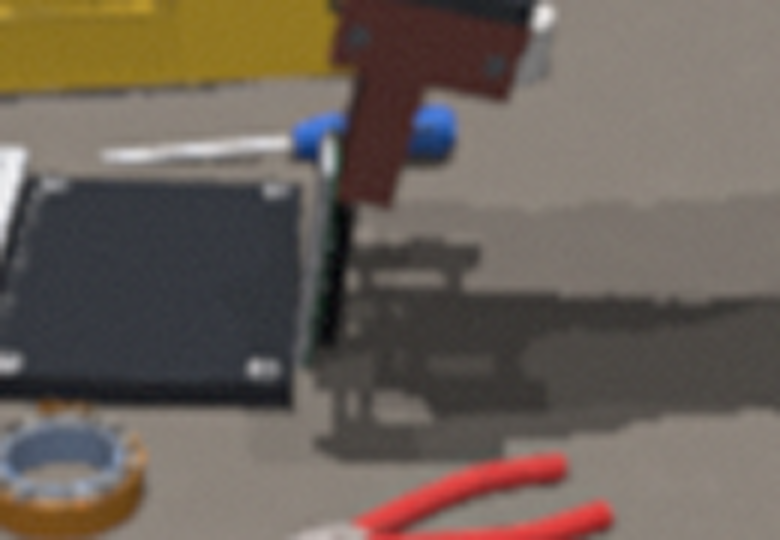

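The module is nearly upright (px 325,140 to 312,360), with the fingers pushing on the strip ends. I push it past upright.

```bash
python3 -m pendant '[{"jaw":0.3,"x":-0.4,"y":0,"z":0.06,"ax":0,"ay":0,"az":0},{"jaw":0.3,"x":-0.4,"y":0,"z":0.06,"ax":0,"ay":0,"az":0},{"jaw":0.3,"x":-0.4,"y":0,"z":0.06,"ax":0,"ay":0,"az":0},{"jaw":0.3,"x":-0.3,"y":0,"z":0.06,"ax":0,"ay":0,"az":0}]'|grep -E "pos|cont";python3 -m pendant '[{"jaw":0.3,"x":-0.3,"y":0,"z":0.06,"ax":0,"ay":0,"az":0},{"jaw":0.3,"x":-0.3,"y":0,"z":0.06,"ax":0,"ay":0,"az":0},{"jaw":0.3,"x":-0.3,"y":0,"z":0.06,"ax":0,"ay":0,"az":0}]'|grep -E "pos|cont"
python3 - <<'E'
from h import *
c='side';im=get_image(c); u,v=323,205
cv2.imwrite(f'pics/c5.png',cv2.resize(im[v-45:v+45,u-65:u+65,::-1],None,fx=6,fy=6,interpolation=cv2.INTER_CUBIC))
E
```

```text
ee_pos: [0.5592, 0.1159, 0.0728]
contact_force: [-0.1, -1.3, 6.9]
ee_pos: [0.5682, 0.116, 0.0727]
contact_force: [0.1, -0.1, 3.4]
```

View pics/c5.png

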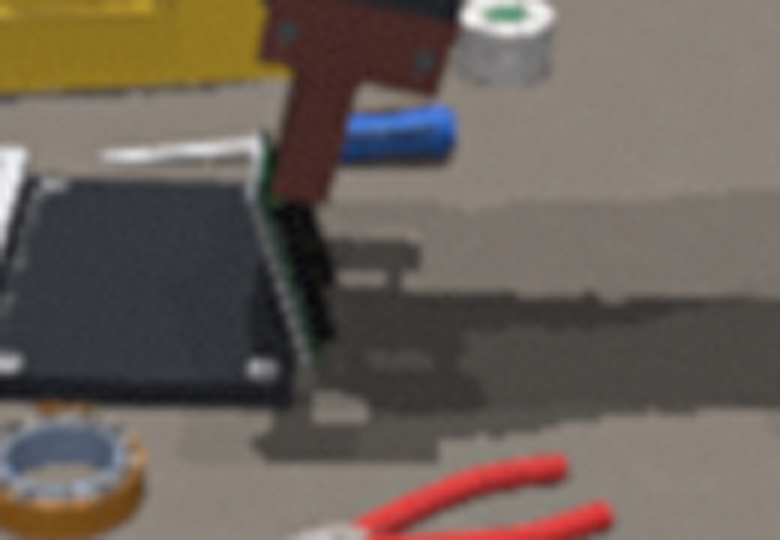

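The module is about 17° past upright. I continue gently until it drops.

```bash
python3 -m pendant '[{"jaw":0.3,"x":-0.3,"y":0,"z":0.05,"ax":0,"ay":0,"az":0},{"jaw":0.3,"x":-0.3,"y":0,"z":0.06,"ax":0,"ay":0,"az":0},{"jaw":0.3,"x":-0.3,"y":0,"z":0.06,"ax":0,"ay":0,"az":0}]'|grep -E "pos|cont";python3 -m pendant '[{"jaw":0.3,"x":-0.3,"y":0,"z":0.06,"ax":0,"ay":0,"az":0},{"jaw":0.3,"x":-0.3,"y":0,"z":0.06,"ax":0,"ay":0,"az":0},{"jaw":0.3,"x":0,"y":0,"z":0,"ax":0,"ay":0,"az":0},{"jaw":0.3,"x":0,"y":0,"z":0,"ax":0,"ay":0,"az":0},{"jaw":0.3,"x":0,"y":0,"z":0,"ax":0,"ay":0,"az":0}]'|grep -E "pos|cont"
python3 - <<'E'
from h import *
c='side';im=get_image(c); u,v=323,205
cv2.imwrite(f'pics/c6.png',cv2.resize(im[v-45:v+45,u-65:u+65,::-1],None,fx=6,fy=6,interpolation=cv2.INTER_CUBIC))
E
```

```text
ee_pos: [0.5762, 0.1159, 0.0719]
contact_force: [-1.0, -0.3, 0.7]
ee_pos: [0.5821, 0.1159, 0.0719]
contact_force: [-0.5, -0.2, -0.2]
```

View pics/c6.png

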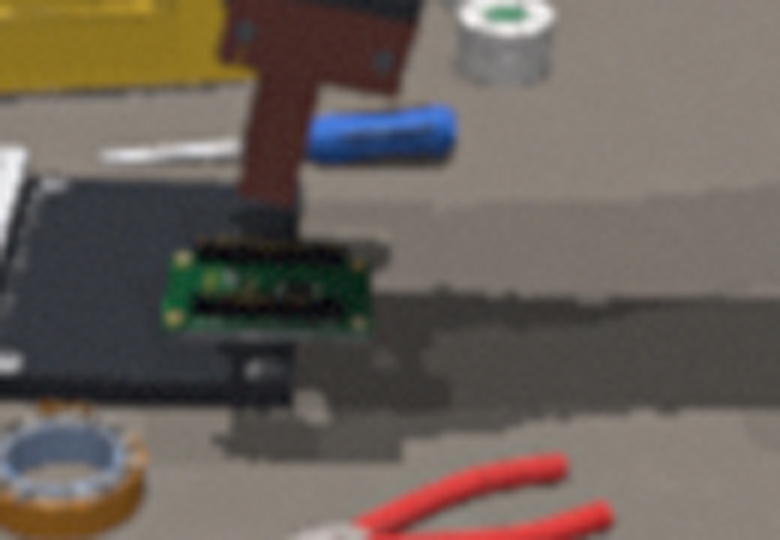

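It lies flat on the deck, strips up, with its far edge overhanging at px ~370. I back off, straighten the tool and measure.

```bash
python3 -m pendant '[{"jaw":0.3,"x":1.9,"y":0,"z":-0.8,"ax":0,"ay":0,"az":0},{"jaw":0.3,"x":1.9,"y":0,"z":-0.8,"ax":0,"ay":0,"az":0},{"jaw":0.3,"x":1.9,"y":0,"z":-0.8,"ax":0,"ay":0,"az":0},{"jaw":0.3,"x":1.9,"y":0,"z":-0.8,"ax":0,"ay":0,"az":0},{"jaw":0.3,"x":1.9,"y":0,"z":-0.8,"ax":0,"ay":0,"az":0},{"jaw":0.3,"x":0,"y":0,"z":0,"ax":0,"ay":0.1,"az":0},{"jaw":0.3,"x":0,"y":0,"z":0,"ax":0,"ay":0.1,"az":0},{"jaw":0.3,"x":0,"y":0,"z":0,"ax":0,"ay":0,"az":0}]'
python3 - <<'E'
from h import *
im=get_image('side')
for c in ['top','side']:
    im=get_image(c); d=nets.cut_out(c,'module')
    for q in d[:2]:
        m=q['pixels'].astype(np.uint8); cn=max(cv2.findContours(m,0,1)[0],key=cv2.contourArea).reshape(-1,2)
        p=px2w(c,cn,.022)[:,:2]*1000; r=cv2.minAreaRect(p.astype(np.float32)); print(c,q['score'],r,cv2.boxPoints(r).round(1).tolist())
E
```

```text
time: 12.08
ee_pos: [0.4835, 0.1167, 0.0934]
eef_rot: [0.0, 1.0, 0.001, -0.001]
contact_force: [1.8, -0.2, -0.6]
width: 0.301
gripper_force: 0.0
side 0.57 ((584.4671020507812, 110.14986419677734), (79.11821746826172, 84.48310089111328), 2.6589508056640625) [[543.0, 150.5], [546.9000244140625, 66.0999984741211], [625.9000244140625, 69.80000305175781], [622.0, 154.1999969482422]]
```

```bash
python3 -m pendant '[{"jaw":0.3,"x":0,"y":0.2,"z":2.0,"ax":0,"ay":0,"az":0},{"jaw":0.3,"x":0,"y":0,"z":2.5,"ax":0,"ay":0,"az":0},{"jaw":0.3,"x":0,"y":0,"z":2.0,"ax":0,"ay":0,"az":0},{"jaw":0.3,"x":0,"y":0,"z":0.95,"ax":0,"ay":0,"az":0},{"jaw":0.3,"x":0,"y":0,"z":0,"ax":0,"ay":0,"az":0},{"jaw":0.3,"x":-0.3,"y":0,"z":0,"ax":0,"ay":0,"az":0},{"jaw":0.3,"x":-0.3,"y":0,"z":0,"ax":0,"ay":0,"az":0},{"jaw":0.3,"x":-0.3,"y":0,"z":0,"ax":0,"ay":0,"az":0},{"jaw":0.3,"x":-0.3,"y":0,"z":0,"ax":0,"ay":0,"az":0},{"jaw":0.3,"x":-0.3,"y":0,"z":0,"ax":0,"ay":0,"az":0},{"jaw":0.3,"x":-0.3,"y":0,"z":0,"ax":0,"ay":0,"az":0},{"jaw":0.3,"x":-0.3,"y":0,"z":0,"ax":0,"ay":0,"az":0},{"jaw":0.3,"x":-0.3,"y":0,"z":0,"ax":0,"ay":0,"az":0},{"jaw":0.3,"x":-0.3,"y":0,"z":0,"ax":0,"ay":0,"az":0},{"jaw":0.3,"x":-0.3,"y":0,"z":0,"ax":0,"ay":0,"az":0},{"jaw":0.3,"x":0,"y":0,"z":0,"ax":0,"ay":0,"az":0}]'
```

```text
time: 13.67
ee_pos: [0.512, 0.118, 0.018]
eef_rot: [0.0, 1.0, 0.0, 0.0]
contact_force: [0.7, -0.3, 0.4]
width: 0.301
gripper_force: 0.0
```

```bash
python3 -m pendant '[{"jaw":0.3,"x":-0.3,"y":0,"z":-0.05,"ax":0,"ay":0,"az":0},{"jaw":0.3,"x":-0.3,"y":0,"z":0,"ax":0,"ay":0,"az":0},{"jaw":0.3,"x":-0.3,"y":0,"z":0,"ax":0,"ay":0,"az":0},{"jaw":0.3,"x":-0.3,"y":0,"z":0,"ax":0,"ay":0,"az":0},{"jaw":0.3,"x":-0.3,"y":0,"z":0,"ax":0,"ay":0,"az":0},{"jaw":0.3,"x":-0.3,"y":0,"z":0,"ax":0,"ay":0,"az":0},{"jaw":0.3,"x":-0.3,"y":0,"z":0,"ax":0,"ay":0,"az":0},{"jaw":0.3,"x":-0.3,"y":0,"z":0,"ax":0,"ay":0,"az":0},{"jaw":0.3,"x":-0.3,"y":0,"z":0,"ax":0,"ay":0,"az":0},{"jaw":0.3,"x":-0.3,"y":0,"z":0,"ax":0,"ay":0,"az":0},{"jaw":0.3,"x":-0.3,"y":0,"z":0,"ax":0,"ay":0,"az":0},{"jaw":0.3,"x":-0.3,"y":0,"z":0,"ax":0,"ay":0,"az":0},{"jaw":0.3,"x":0,"y":0,"z":0,"ax":0,"ay":0,"az":0}]'
python3 - <<'E'
from h import *
c='side';im=get_image(c); u,v=313,212
cv2.imwrite(f'pics/c7.png',cv2.resize(im[v-45:v+45,u-65:u+65,::-1],None,fx=6,fy=6,interpolation=cv2.INTER_CUBIC))
E
```

```text
time: 14.75
ee_pos: [0.5481, 0.1179, 0.0185]
eef_rot: [0.0, 1.0, 0.0, 0.0]
contact_force: [-0.0, -0.2, 0.7]
width: 0.295
gripper_force: 0.0
```

View pics/c7.png

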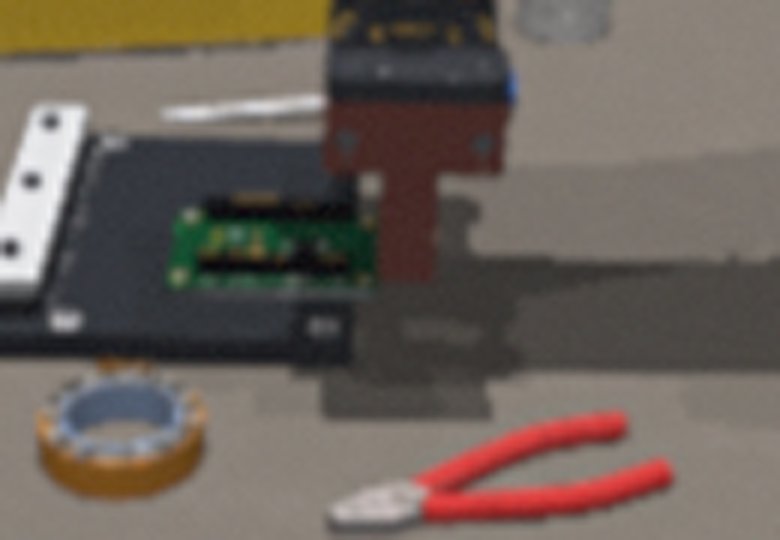

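The board is in contact with the fingers (px ~378) and lies square on the deck. I keep pushing towards the bar.

```bash
python3 -m pendant '[{"jaw":0.3,"x":-0.3,"y":0,"z":0,"ax":0,"ay":0,"az":0},{"jaw":0.3,"x":-0.3,"y":0,"z":0,"ax":0,"ay":0,"az":0},{"jaw":0.3,"x":-0.3,"y":0,"z":0,"ax":0,"ay":0,"az":0},{"jaw":0.3,"x":-0.3,"y":0,"z":0,"ax":0,"ay":0,"az":0},{"jaw":0.3,"x":-0.3,"y":0,"z":0,"ax":0,"ay":0,"az":0},{"jaw":0.3,"x":-0.3,"y":0,"z":0,"ax":0,"ay":0,"az":0},{"jaw":0.3,"x":-0.3,"y":0,"z":0,"ax":0,"ay":0,"az":0},{"jaw":0.3,"x":-0.3,"y":0,"z":0,"ax":0,"ay":0,"az":0},{"jaw":0.3,"x":-0.3,"y":0,"z":0,"ax":0,"ay":0,"az":0},{"jaw":0.3,"x":-0.3,"y":0,"z":0,"ax":0,"ay":0,"az":0},{"jaw":0.3,"x":-0.3,"y":0,"z":0,"ax":0,"ay":0,"az":0},{"jaw":0.3,"x":-0.3,"y":0,"z":0,"ax":0,"ay":0,"az":0},{"jaw":0.3,"x":-0.3,"y":0,"z":0,"ax":0,"ay":0,"az":0},{"jaw":0.3,"x":0,"y":0,"z":0,"ax":0,"ay":0,"az":0}]' | grep -E "pos|cont"
python3 -m pendant '[{"jaw":0.3,"x":-0.15,"y":0,"z":0,"ax":0,"ay":0,"az":0},{"jaw":0.3,"x":-0.15,"y":0,"z":0,"ax":0,"ay":0,"az":0},{"jaw":0.3,"x":0,"y":0,"z":0,"ax":0,"ay":0,"az":0}]' | grep -E "pos|cont"
```

```text
ee_pos: [0.5871, 0.1179, 0.0186]
contact_force: [0.1, 0.1, 0.1]
ee_pos: [0.5896, 0.1178, 0.0185]
contact_force: [0.5, -0.6, -1.4]
```

```bash
python3 -m pendant '[{"jaw":0.3,"x":-0.1,"y":0,"z":0,"ax":0,"ay":0,"az":0},{"jaw":0.3,"x":-0.1,"y":0,"z":0,"ax":0,"ay":0,"az":0},{"jaw":0.3,"x":0,"y":0,"z":0,"ax":0,"ay":0,"az":0}]' | grep -E "pos|cont"
python3 -m pendant '[{"jaw":0.3,"x":-0.1,"y":0,"z":0,"ax":0,"ay":0,"az":0},{"jaw":0.3,"x":-0.1,"y":0,"z":0,"ax":0,"ay":0,"az":0},{"jaw":0.3,"x":0,"y":0,"z":0,"ax":0,"ay":0,"az":0}]' | grep -E "pos|cont"
```

```text
ee_pos: [0.5916, 0.1179, 0.0185]
contact_force: [0.3, -0.3, 0.0]
ee_pos: [0.5936, 0.1179, 0.0185]
contact_force: [0.6, -0.0, -0.7]
```

```bash
python3 -m pendant '[{"jaw":0.3,"x":-0.1,"y":0,"z":0,"ax":0,"ay":0,"az":0},{"jaw":0.3,"x":-0.1,"y":0,"z":0,"ax":0,"ay":0,"az":0},{"jaw":0.3,"x":0,"y":0,"z":0,"ax":0,"ay":0,"az":0}]' | grep -E "pos|cont"
python3 -m pendant '[{"jaw":0.3,"x":-0.1,"y":0,"z":0,"ax":0,"ay":0,"az":0},{"jaw":0.3,"x":-0.1,"y":0,"z":0,"ax":0,"ay":0,"az":0},{"jaw":0.3,"x":0,"y":0,"z":0,"ax":0,"ay":0,"az":0}]' | grep -E "pos|cont"
```

```text
ee_pos: [0.5956, 0.1179, 0.0185]
contact_force: [-0.4, 0.2, -0.1]
ee_pos: [0.5976, 0.1179, 0.0185]
contact_force: [0.1, 0.4, 0.8]
```

```bash
python3 -m pendant '[{"jaw":0.3,"x":-0.1,"y":0,"z":0,"ax":0,"ay":0,"az":0},{"jaw":0.3,"x":-0.1,"y":0,"z":0,"ax":0,"ay":0,"az":0},{"jaw":0.3,"x":0,"y":0,"z":0,"ax":0,"ay":0,"az":0}]' | grep -E "pos|cont"
```

```text
ee_pos: [0.5996, 0.1179, 0.0185]
contact_force: [-0.1, 0.3, -1.1]
```

```bash
python3 -m pendant '[{"jaw":0.3,"x":-0.1,"y":0,"z":0,"ax":0,"ay":0,"az":0},{"jaw":0.3,"x":-0.1,"y":0,"z":0,"ax":0,"ay":0,"az":0},{"jaw":0.3,"x":0,"y":0,"z":0,"ax":0,"ay":0,"az":0}]' | grep -E "pos|cont"
```

```text
ee_pos: [0.6008, 0.1179, 0.0183]
contact_force: [-2.6, -0.4, 1.5]
```

```bash
python3 -m pendant '[{"jaw":0.3,"x":-0.1,"y":0,"z":0,"ax":0,"ay":0,"az":0},{"jaw":0.3,"x":-0.1,"y":0,"z":0,"ax":0,"ay":0,"az":0},{"jaw":0.3,"x":0,"y":0,"z":0,"ax":0,"ay":0,"az":0}]' | grep -E "pos|cont"
```

```text
ee_pos: [0.601, 0.1179, 0.0182]
contact_force: [-8.7, -0.8, 7.1]
```

It is firm against the fence at TCP x=0.601, where I predicted 0.6006. I retract straight back, then up, and check.

```bash
python3 -m pendant '[{"jaw":0.3,"x":0.2,"y":0,"z":0,"ax":0,"ay":0,"az":0},{"jaw":0.3,"x":0.4,"y":0,"z":0,"ax":0,"ay":0,"az":0},{"jaw":0.3,"x":1.5,"y":0,"z":-0.2,"ax":0,"ay":0,"az":0},{"jaw":0.3,"x":2.5,"y":0,"z":-2,"ax":0,"ay":0,"az":0},{"jaw":0.3,"x":3,"y":0,"z":-3,"ax":0,"ay":0,"az":0},{"jaw":0.3,"x":3,"y":0,"z":-3,"ax":0,"ay":0,"az":0},{"jaw":0.3,"x":3,"y":0,"z":-3,"ax":0,"ay":0,"az":0},{"jaw":0.3,"x":3,"y":2,"z":-3,"ax":0,"ay":0,"az":0},{"jaw":0.3,"x":0,"y":3.5,"z":-2,"ax":0,"ay":0,"az":0},{"jaw":0.3,"x":0,"y":3.5,"z":0,"ax":0,"ay":0,"az":0},{"jaw":0.3,"x":0,"y":3.5,"z":0,"ax":0,"ay":0,"az":0},{"jaw":0.3,"x":0,"y":3.5,"z":0,"ax":0,"ay":0,"az":0},{"jaw":0.3,"x":0,"y":3.5,"z":0,"ax":0,"ay":0,"az":0},{"jaw":0.3,"x":0,"y":3.5,"z":0,"ax":0,"ay":0,"az":0},{"jaw":0.3,"x":0,"y":0,"z":0,"ax":0,"ay":0,"az":0},{"jaw":0.3,"x":0,"y":0,"z":0,"ax":0,"ay":0,"az":0}]'
python3 - <<'E'
from h import *
im=get_image('top'); cv2.imwrite('pics/end.png',im[:,:,::-1])
for q in nets.cut_out('top','module')[:2]:
    m=q['pixels'].astype(np.uint8); cn=max(cv2.findContours(m,0,1)[0],key=cv2.contourArea).reshape(-1,2)
    p=px2w('top',cn,.022)[:,:2]*1000; r=cv2.minAreaRect(p.astype(np.float32)); print(q['score'],r,cv2.boxPoints(r).round(1).tolist())
# green board mask
i=im.astype(int); g=((i[:,:,1]>i[:,:,0]+15)&(i[:,:,1]>i[:,:,2]+10)); b=np.zeros_like(g); b[115:200,310:415]=1
ys,xs=np.nonzero(g&b); p=px2w('top',np.c_[xs,ys],.022)[:,:2]*1000
print(len(p),cv2.minAreaRect(p.astype(np.float32)),p.min(0),p.max(0))
for n in ['driver','tape','pliers']: print(n,[np.round(d['at'],3) for d in nets.boxes_of('top',n)[:1]])
E
```

```text
time: 19.3
ee_pos: [0.442, 0.3479, 0.1752]
eef_rot: [-0.001, 1.0, 0.0, 0.0]
contact_force: [0.2, -0.6, 0.1]
width: 0.297
gripper_force: 0.0
0.78 ((650.8929443359375, 119.10677337646484), (61.834983825683594, 81.77099609375), 89.8357162475586) [[609.9000244140625, 88.30000305175781], [691.7000122070312, 88.0999984741211], [691.9000244140625, 149.89999389648438], [610.0999755859375, 150.10000610351562]]
795 ((650.9700927734375, 119.52850341796875), (60.35921096801758, 80.96841430664062), 89.41584777832031) [610.63938397  89.05803062] [691.33838951 149.94269439]
driver [array([ 0.534, -0.037,  0.018])]
tape [array([0.646, 0.233, 0.016])]
pliers [array([0.51 , 0.258, 0.008])]
```

```bash
python3 -c "
from h import *
print(ticket.sign_off())"
```

```text
the job is handed in; nothing more can be done
None
```

The module is turned over and lies on its cooling plate on the deck, pushed home under the bar against the fence. It is square to the jig and about 26 mm off its middle. The screwdriver, tape roll and pliers have not moved measurably, and the job is handed in; sign-off gave no verdict.

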